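# Tip one bay of a rocking vial tray into the tub

### The arm

A 6-joint arm with a two-finger parallel gripper is mounted at the origin on the work surface. World frame = base frame: x ahead of the robot, y to its left, z up, the work surface at z = 0. Lengths are in m, angles in rad, forces in N, time in s.
With the tool pointing down it reaches from about 0.3 to 0.825 m from the base axis. Payload 5.4 kg.
Tool frame: the origin (TCP) lies midway between the tips of the shut fingers; the grasp point (between the pads) lies 19 mm behind it (robot.hold_point_z is the distance from the TCP to the grasp point, in m); z points along the fingers, y is the direction in which the jaws open and shut (so a half turn about z gives the same grasp; the last joint's range is limited). The gripper opens to 92 mm and grips with 3 to 60 N. Pads are 20 mm wide; open, the fingers measure 128 mm over their backs; the gripper's body (75 mm by 189 mm) begins 69 mm behind the grasp point.
Start: joints at [-1.447, 0.158, 1.597, -0, 1.386, -0.21], TCP at [0.188, -0.543, 0.215] pointing down, gripper open.
Joint ranges: [-2.91, 2.91], [-0.94, 2.29], [0.18, 2.7], [-1.29, 4.43], [0.17, 2.64], [-3, 3]. Speed limits (rad/s): [2.57, 2.57, 3.14, 3.14, 3.14, 3.14].

### API

Orientations are given as a unit quaternion [w, x, y, z].
In Python, from bench import robot gives the robot as it stands. Calls block until the motion is done:
- robot.movep(position, orientation): joint-space move of the TCP to a pose.
- robot.move_linear(position, rotation=None, vel=0.15, guard=None): straight line of the TCP; rotation=None keeps the orientation; vel is the mean speed in m/s. With guard (N) it stops when the force on the tool has changed by that much, and returns True; else False.
- robot.movej(angles): joint-space move.
- robot.move_gripper(opening, strength=None): finger opening in m; strength is the grip in N (None keeps the last); returns when the fingers have stopped.
- robot.sleep(seconds).
- robot.ik(position, orientation): joint angles nearest the present ones, or None.
- robot.read_state(): the state.
- robot.grab_frame(name): name is "scene" or "top" or "wrist"; returns a dict with "img" (384x512x3 uint8, blue, green, red), "K" (3x3 intrinsics, pixels), "distortion" ([k1, k2, p1, p2, k3] as OpenCV has them; the pictures are not rectified), "rvec" (rotation vector, rad) and "tvec" (3), from world to camera coordinates, as OpenCV has them; the wrist camera has in their place "tool_from_camera" (4x4, takes a point from camera to tool coordinates, whose origin is the TCP and whose axes are the flange's). Camera axes: x right, y down, z forward; pixel columns grow to the right and rows downward; lengths in m; the calibration is good to about 2 mm. A picture is of the moment at which its call begins: read the wrist's pose just before it. There is no depth.
A pose or a line that the arm cannot do raises robot.IKError and nothing moves.
- robot.sign_off(): hands the job in, once; it reports no verdict.
The state is a dict: "t": time; "joint_pos": joint angles; "joint_velocities": joint speeds; "tau": joint torques, N m; "tcp_pos": TCP position; "ee_rot": TCP orientation; "ft_force": force on the tool from outside, world axes, zero at the start; "ft_torque": the same for the moment, N m; "grip_width": finger opening in m.
Only numpy, scipy, OpenCV 4.12 (cv2) and the standard library are available. Lean on these libraries where they do the work, as an engineer would, in place of code of your own. Each camera call takes 0.05 s, during which the arm holds its last target.

### The job

The orange tub stands beside one bay of the rocking twin-bay tray. Gently tip the tray to that side (its green pads are there to be pressed) so that both vials of that bay roll out into the tub, then bring the tray back to about level. The other bay's two vials must stay in it; do not touch any vial with the fingers, and leave the tub and the slide case where they stand.

Things in the scene. Friction and masses are not known exactly. Their poses are not given: they have to be found in the camera images.
- stand: Fixed stand of the tray: dark steel plate 190 (x) by 90 mm (y), 12 mm thick, two aluminium uprights at x = -64 and +64 mm, 132 mm high. Origin on the bench under the plate's middle; z up. The tray's hinge runs along x, 120 mm up. The tub stands on the +y or the -y side (varies), the slide case on the other, centres about 135 mm from the origin.
- tray (a joint): Tilt in rad: 0 level (as at the start), positive when the +y (left) side is down, stops at -0.65 and +0.65. A stiff hinge: stays where left, yields to about 4 N on a pad. Bay floors rise outwards by 0.21 rad with no outer lip: vials rest against the divider and roll out to their own side only beyond about 0.21 rad; at 0.5 they all roll out within about 1 s.
- tray_mid (a point): On the hinge axis at mid length; tilts with the tray (x along the hinge, y across the bays). White tray 106 (x) by 170 mm (y): divider 6 mm thick at y = 0, top at z = 67 mm; left bay y > 0, right bay y < 0; end walls at x = -51 and +51 mm up to z = 56 mm; floors rise from z = 8 mm at the divider to 26 mm at the open outer edges, y = -85 and +85 mm.
- pad_left (a point): Middle of the top face of the left (+y) bay's green press pad, on an arm in front of the tray: x = -130, y = +80, z = +30 mm in the tray_mid frame, tilting with the tray. Pad 36 by 36 mm, 8 mm thick, with a rim 4 mm wide and 4 mm proud along its outer edge. Pressed down it tips the tray to the left (tilt grows).
- pad_right (a point): The same for the right (-y) bay, at x = -130, y = -80, z = +30 mm in the tray_mid frame. Pressed down, it tips the tray to the right (tilt falls).
- amber_1_mid (a point): Inner (next to the divider) vial lying in the left (+y) bay at the start, amber glass with a black cap: a cylinder 28 mm in diameter and 80 mm long, about 40 g, lying along the bay's x axis and free to roll. Point at its centre.
- amber_2_mid (a point): Outer vial lying in the left (+y) bay at the start, amber glass with a black cap: a cylinder 28 mm in diameter and 80 mm long, about 40 g, lying along the bay's x axis and free to roll. Point at its centre.
- clear_1_mid (a point): Inner (next to the divider) vial lying in the right (-y) bay at the start, clear glass with a blue cap: a cylinder 28 mm in diameter and 80 mm long, about 40 g, lying along the bay's x axis and free to roll. Point at its centre.
- clear_2_mid (a point): Outer vial lying in the right (-y) bay at the start, clear glass with a blue cap: a cylinder 28 mm in diameter and 80 mm long, about 40 g, lying along the bay's x axis and free to roll. Point at its centre.
- tub: Open orange plastic tub, 180 mm (x) by 150 mm (y), 60 mm high, walls 4 mm, loose, 0.6 kg, standing beside the tray with its near edge under the spout edge of one bay. Origin at the centre of its underside.
- slide_case: Closed black slide case with a grey band and a white card on top, 150 mm (x) by 90 mm (y), 34 mm high, loose, standing on the other side of the tray. Origin at the centre of its underside.
Not all that is in view belongs to the job. Leave any purple look-alike of the part that bears clear_2_mid alone. Leave any yellow look-alike of the part that bears clear_1_mid alone.

How it is judged:
On the way:
1. the tray is tipped by more than 0.3 rad to the tub's side (((y of tub in the frame of stand above 0 m and value of joint tray above 0.3 rad) or (y of tub in the frame of stand below 0 m and value of joint tray below -0.3 rad))), for 0.2 s.
At the end, for the whole second after the job is handed in: Both vials of the bay beside the tub lie in the tub, both vials of the other bay lie in their bay, the tray is level within 0.12 rad and at rest, and the tub still stands beside the tray (centre within 190 mm of the stand's) (((y of tub in the frame of stand above 0 m and (x of amber_1_mid in the frame of tub between -0.09 and 0.09 m and y of amber_1_mid in the frame of tub between -0.075 and 0.075 m and z of amber_1_mid in the frame of tub between 0 and 0.065 m) and (x of amber_2_mid in the frame of tub between -0.09 and 0.09 m and y of amber_2_mid in the frame of tub between -0.075 and 0.075 m and z of amber_2_mid in the frame of tub between 0 and 0.065 m) and (x of clear_1_mid in the frame of tray_mid between -0.055 and 0.055 m and y of clear_1_mid in the frame of tray_mid between -0.085 and -0.003 m and z of clear_1_mid in the frame of tray_mid between 0.005 and 0.07 m) and (x of clear_2_mid in the frame of tray_mid between -0.055 and 0.055 m and y of clear_2_mid in the frame of tray_mid between -0.085 and -0.003 m and z of clear_2_mid in the frame of tray_mid between 0.005 and 0.07 m)) or (y of tub in the frame of stand below 0 m and (x of clear_1_mid in the frame of tub between -0.09 and 0.09 m and y of clear_1_mid in the frame of tub between -0.075 and 0.075 m and z of clear_1_mid in the frame of tub between 0 and 0.065 m) and (x of clear_2_mid in the frame of tub between -0.09 and 0.09 m and y of clear_2_mid in the frame of tub between -0.075 and 0.075 m and z of clear_2_mid in the frame of tub between 0 and 0.065 m) and (x of amber_1_mid in the frame of tray_mid between -0.055 and 0.055 m and y of amber_1_mid in the frame of tray_mid between 0.003 and 0.085 m and z of amber_1_mid in the frame of tray_mid between 0.005 and 0.07 m) and (x of amber_2_mid in the frame of tray_mid between -0.055 and 0.055 m and y of amber_2_mid in the frame of tray_mid between 0.003 and 0.085 m and z of amber_2_mid in the frame of tray_mid between 0.005 and 0.07 m))) and value of joint tray between -0.12 and 0.12 rad and velocity of joint tray between -0.1 and 0.1 rad/s and horizontal distance between tub and stand below 0.19 m); the robot touches nothing.
It fails at once if a vial is touched by the fingers (more than 0.5 N) (contact force between the fingers and amber_1 above 0.5 N or contact force between the fingers and amber_2 above 0.5 N or contact force between the fingers and clear_1 above 0.5 N or contact force between the fingers and clear_2 above 0.5 N).
It fails at once if the tray is swung faster than 3 rad/s (velocity of joint tray above 3 rad/s or velocity of joint tray below -3 rad/s).
It fails at once if the tub or the slide case is shifted by more than 40 mm (distance of any of tub, slide_case from where it was at the start of the episode above 0.04 m).
It also fails if it takes over 42 s, if anything falls off the work surface, if the arm or the gripper's body presses on something with over 40 N, if the wrist force passes 120 N, or if a joint passes its speed limit or range.

## Working session

There is one attempt and no reset: what is moved stays moved. The work goes in short steps, each a Python script; the robot and the scene stay as the last script left them, time stands still between calls to the robot, and variables do not carry over. Pictures are saved under pics/ and viewed, and the job is handed in when it is done.

```bash
mkdir -p pics; ls; python3 - <<'E'
from bench import robot
import cv2,numpy as np
for n in("scene","top","wrist"):
    f=robot.grab_frame(n); cv2.imwrite(f"pics/{n}0.png",f["img"]); 
    np.savez(f"{n}0.npz",**f)
    print(n,f["K"].tolist(),f["distortion"],f.get("rvec"),f.get("tvec"))
print(robot.read_state()["t"])
E
```

```text
pics
scene [[394.44093954870476, 0.0, 262.02690316540566], [0.0, 394.44093954870476, 194.24809279859147], [0.0, 0.0, 1.0]] [-0.03713426  0.          0.          0.          0.        ] [ 1.66772743  1.75009182 -0.7993902 ] [-0.03744544 -0.26663112  1.36137651]
top [[461.7872723229692, 0.0, 248.86005907165907], [0.0, 461.7872723229692, 190.52285558233132], [0.0, 0.0, 1.0]] [-0.16443356  0.          0.          0.          0.        ] [ 2.16163594 -2.18665606  0.11491799] [0.062801   0.5579887  1.15169626]
wrist [[291.7326937853509, 0.0, 251.7077500487199], [0.0, 291.7326937853509, 194.27260841174095], [0.0, 0.0, 1.0]] [-0.07223068  0.          0.          0.          0.        ] None None
0.15
```

View pics/scene0.png

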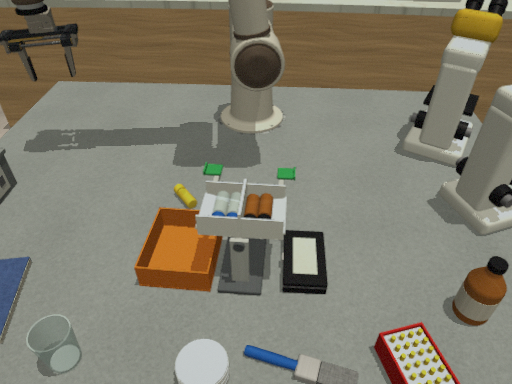

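View pics/top0.png

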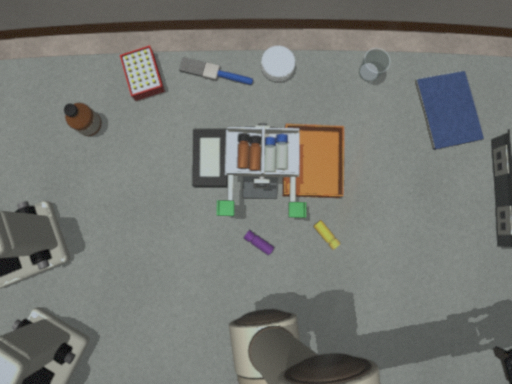

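Top view (up = +x, left = +y): the tub (315,160) is on the −y side, beside the clear vials (270 and 282,155). Candidates for the pad to press are green pads at (227,208) = left and (298,210) = right. The purple (259,242) and yellow (327,235) tubes on the bench are look-alikes. I'll take a close crop to measure.

```bash
python3 - <<'E'
import cv2
a=cv2.imread("pics/top0.png")[115:255,180:355]; cv2.imwrite("pics/topc.png",cv2.resize(a,None,fx=4.5,fy=4.2,interpolation=cv2.INTER_CUBIC) if 0 else cv2.resize(a,None,fx=4,fy=4,interpolation=cv2.INTER_CUBIC))
a=cv2.imread("pics/scene0.png")[150:300,130:330]; cv2.imwrite("pics/scenec.png",cv2.resize(a,None,fx=4,fy=4,interpolation=cv2.INTER_CUBIC))
E
```

```text
(no output)
```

View pics/topc.png

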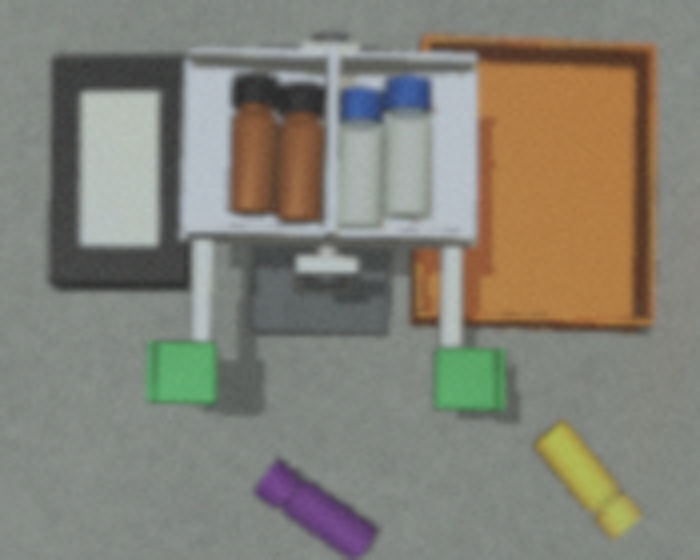

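View pics/scenec.png

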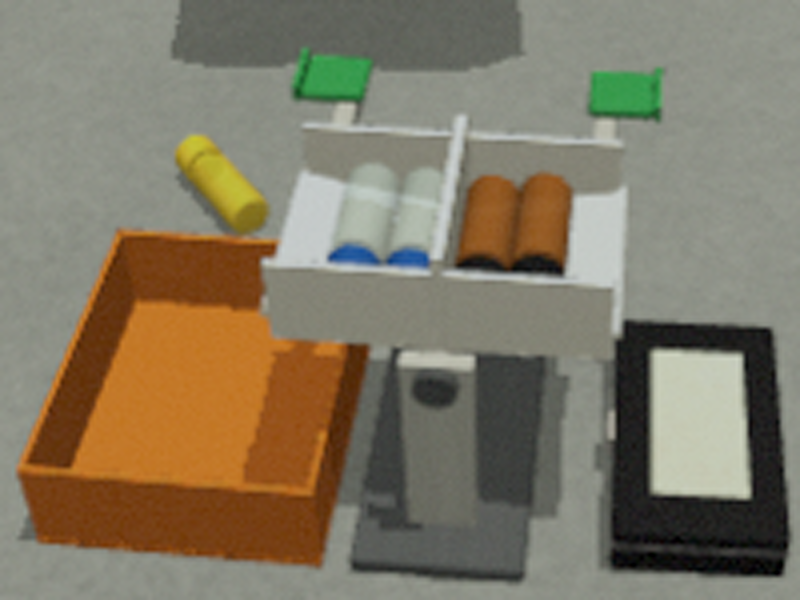

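```bash
cat > h.py <<'E'
import numpy as np,cv2
from scipy.optimize import least_squares
F={n:dict(np.load(f"{n}0.npz")) for n in("scene","top")}
def proj(n,P):
    f=F[n]; return cv2.projectPoints(np.float64(P).reshape(-1,1,3),f["rvec"],f["tvec"],f["K"],f["distortion"])[0].reshape(-1,2)
def world(p,P,t=0.):
    P=np.array(P,float).reshape(-1,3); c,s=np.cos(t),np.sin(t)
    # tilt positive: +y down -> rotation about x by -t
    y=c*P[:,1]+s*P[:,2]; z=-s*P[:,1]+c*P[:,2]+.12
    C,S=np.cos(p[2]),np.sin(p[2])
    return np.stack([p[0]+C*P[:,0]-S*y,p[1]+S*P[:,0]+C*y,z],1)
E
cat > fit.py <<'E'
from h import *
top=lambda u,v:(180+(u+.5)/4-.5,115+(v+.5)/4-.5); sc=lambda u,v:(130+(u+.5)/4-.5,150+(v+.5)/4-.5)
obs=[("top",(-.130,.08,.03),top(183,372)),("top",(-.130,-.08,.03),top(470,379)),
("top",(.051,.085,.056),top(185,50)),("top",(.051,-.085,.056),top(476,57)),
("scene",(-.13,.08,.03),sc(626,94)),("scene",(-.13,-.08,.03),sc(333,77)),
("scene",(.053,-.085,.056),sc(266,260)),("scene",(.053,.085,.056),sc(618,281)),("scene",(-.053,.085,.056),sc(624,144)),("scene",(-.053,-.085,.056),sc(304,126))]
def r(p): return np.concatenate([(proj(n,world(p,P))[0]-o) for n,P,o in obs])
s=least_squares(r,[.5,0,0],loss="soft_l1"); print(s.x); print(s.fun.reshape(-1,2).round(1))
np.save("pose.npy",s.x)
print(world(s.x,[(-.13,-.08,.03),(-.13,.08,.03)]))
E
python3 fit.py
```

```text
[ 0.6348793   0.0258773  -0.03256611]
[[ 0.5  0.2]
 [-1.1 -0.1]
 [-0.5  0.2]
 [ 1.5  0.2]
 [-0.8 -0.8]
 [ 1.  -0.4]
 [-2.6  1.4]
 [ 1.5  1.8]
 [ 1.6 -0.5]
 [-1.3 -0.6]]
[[ 0.50234341 -0.04984744  0.15      ]
 [ 0.50755306  0.11006773  0.15      ]]
```

```bash
cat >> h.py <<'E'
from scipy.spatial.transform import Rotation as R
import os
pose=np.load("pose.npy") if os.path.exists("pose.npy") else None
def quat(psi):
    y=np.array([np.cos(psi),np.sin(psi),0]); z=np.array([0,0,-1.])
    q=R.from_matrix(np.stack([np.cross(y,z),y,z],1)).as_quat(); return q[[3,0,1,2]]
def tip(local,t,off):  # contact edge local point; finger centre offset `off` along stand y
    w=world(pose,[local],t)[0]; return w+off*np.array([-np.sin(pose[2]),np.cos(pose[2]),0])
E
python3 - <<'E'
from h import *
from bench import robot
w=dict(np.load("wrist0.npz")); print(w["tool_from_camera"].round(3))
for psi in (pose[2],pose[2]+np.pi):
  for p in (tip((-.132,-.07,.03),0,-.01)+[0,0,.04],tip((-.132,.085,.03),-.4,-.01)+[0,0,.03]):
    print(p,robot.ik(p,quat(psi)))
E
```

```text
[[ 0.001 -0.973 -0.233  0.065]
 [ 1.     0.001  0.    -0.001]
 [-0.    -0.233  0.973 -0.17 ]
 [ 0.     0.     0.     1.   ]]
[ 0.50034447 -0.04978232  0.19      ] [-3.39946940e-01 -1.01221275e-02  1.82469655e+00 -4.44089210e-16
  1.32701823e+00 -3.07380830e-01]
[0.50479246 0.08675288 0.21073239] [-6.60881088e-02 -2.58181272e-03  1.77536548e+00 -4.44089210e-16
  1.36880899e+00 -3.35219985e-02]
[ 0.50034447 -0.04978232  0.19      ] [-3.39946940e-01 -1.01221275e-02  1.82469655e+00 -4.44089210e-16
  1.32701823e+00  2.83421182e+00]
[0.50479246 0.08675288 0.21073239] None
```

```bash
python3 - <<'E'
from h import *
from bench import robot
q=quat(pose[2])
robot.move_gripper(0.0)
p=tip((-.132,-.07,.03),0,-.01)
robot.movep(p+[0,0,.05],q)
robot.move_linear(p+[0,0,.015],vel=.08)
hit=robot.move_linear(p-[0,0,.008],vel=.02,guard=2)
s=robot.read_state(); print(hit,s["tcp_pos"],p,s["ft_force"],s["t"],s["grip_width"])
for n in("scene","top","wrist"): cv2.imwrite(f"pics/{n}1.png",robot.grab_frame(n)["img"])
a=np.hstack([cv2.imread("pics/scene1.png")[130:300,130:330],cv2.imread("pics/top1.png")[115:285,180:380]]); cv2.imwrite("pics/c1.png",cv2.resize(a,None,fx=2,fy=2))
E
```

```text
True [ 0.50010586 -0.04999706  0.14938079] [ 0.50034447 -0.04978232  0.15      ] [-0.25223024 -0.44431191  0.9559118 ] 4.9583 0.0008308894611258722
```

View pics/c1.png

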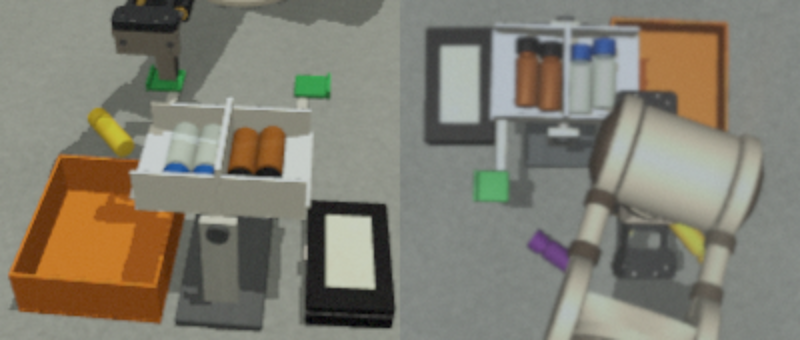

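View pics/wrist1.png

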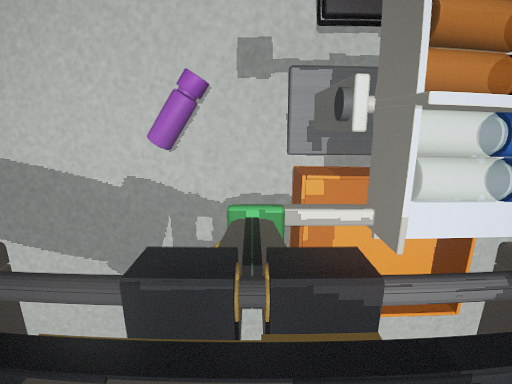

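The composite shows the shut fingers standing on the right green pad (composite pixel 165,80; wrist view 255,215). Contact came at z=0.149, as predicted, and the gripper is clear of the tray and vials. Next I press slowly along the arc to about −0.42 and look.

```bash
python3 - <<'E'
from h import *
from bench import robot
for t in (-.1,-.2,-.3,-.37,-.43):
    robot.move_linear(tip((-.132,-.07,.03),t,-.01),vel=.03)
robot.sleep(1.0)
s=robot.read_state(); print(s["tcp_pos"],tip((-.132,-.07,.03),t,-.01),s["ft_force"],s["t"])
for n in("scene","top","wrist"): cv2.imwrite(f"pics/{n}2.png",robot.grab_frame(n)["img"])
a=np.hstack([cv2.imread("pics/scene2.png")[130:300,130:330],cv2.imread("pics/top2.png")[115:285,180:380]]); cv2.imwrite("pics/c2.png",cv2.resize(a,None,fx=2,fy=2))
E
```

```text
[ 0.50008176 -0.05588131  0.11802976] [ 0.50014475 -0.05591279  0.11808802] [-0.07914917 -0.24728905 -0.10371045] 7.9167
```

View pics/c2.png

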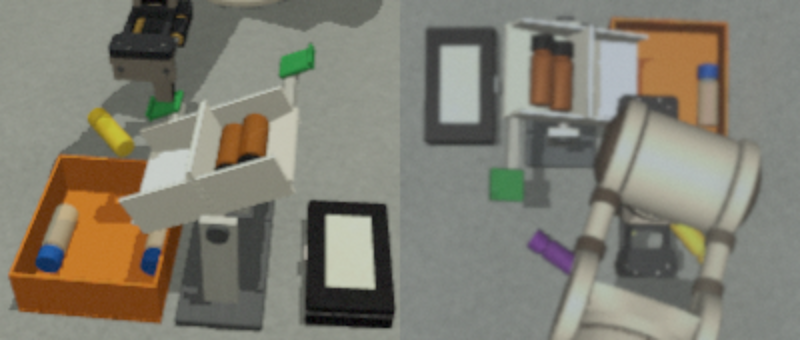

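View pics/wrist2.png

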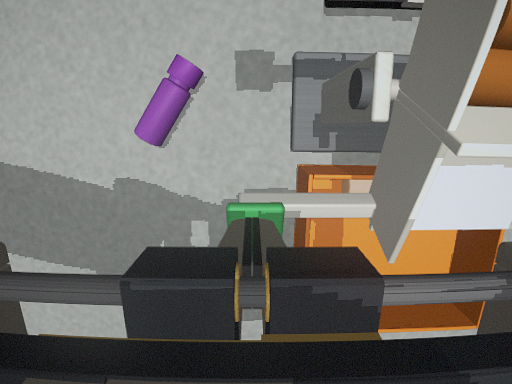

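The view shows both clear vials in the tub (composite 55,240 and 153,250), the amber pair still in their bay, and the tray tipped right. Now I bring it back using the left pad.

```bash
python3 - <<'E'
from h import *
from bench import robot
f=lambda t: tip((-.132,.084,.03),t,-.01)
# tilt estimate from left pad centre in scene image (composite 297,61)
o=np.array([130+297/2,130+61/2])
ts=np.linspace(-.65,0,66); d=[np.hypot(*(proj("scene",world(pose,[(-.13,.08,.03)],t))[0]-o)) for t in ts]
print("tilt est",ts[np.argmin(d)],min(d))
s=robot.read_state(); p=np.array(s["tcp_pos"]); q=quat(pose[2])
robot.move_linear([p[0],p[1],.25],vel=.12)
g=f(-.43)
robot.move_linear([g[0],g[1],.25],vel=.15)
robot.move_linear(g+[0,0,.02],vel=.1)
hit=robot.move_linear(g-[0,0,.012],vel=.02,guard=2)
s=robot.read_state(); print(hit,s["tcp_pos"],g,s["ft_force"],s["t"])
for n in("scene","wrist"): cv2.imwrite(f"pics/{n}3.png",robot.grab_frame(n)["img"])
cv2.imwrite("pics/c3.png",cv2.resize(cv2.imread("pics/scene3.png")[130:300,130:330],None,fx=3,fy=3))
E
```

```text
tilt est -0.4 1.1264205638302898
True [0.50463655 0.08413695 0.18297091] [0.50470257 0.08399371 0.18228612] [-0.24599893  0.07923869  2.20524832] 12.0
```

View pics/c3.png

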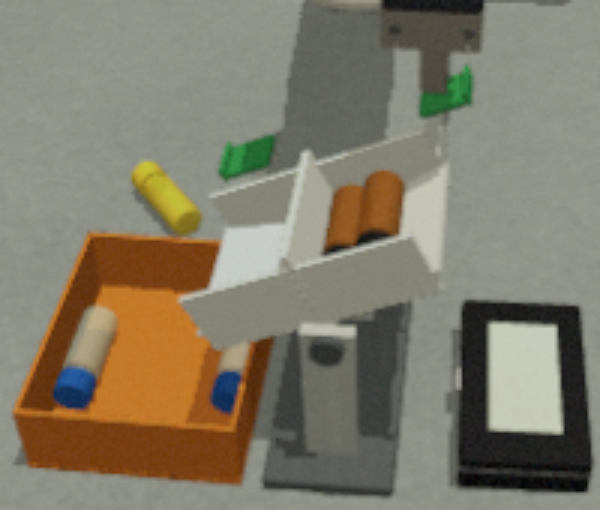

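The crop shows the fingers on the left pad (435,95), just inside its rim. Contact was within 1 mm of the −0.43 model. I follow the arc to level.

```bash
python3 - <<'E'
from h import *
from bench import robot
f=lambda t: tip((-.132,.084,.03),t,-.01)
for t in (-.35,-.25,-.15,-.07,0.0): robot.move_linear(f(t),vel=.03)
robot.sleep(.2)
s=robot.read_state(); p=np.array(s["tcp_pos"]); print(p,f(0),s["ft_force"],s["t"])
robot.move_linear(p+[0,0,.12],vel=.1)
robot.movep(p+[-.10,-.25,.10],quat(pose[2]))
robot.sleep(.3)
for n in("scene","top"): cv2.imwrite(f"pics/{n}4.png",robot.grab_frame(n)["img"])
a=np.hstack([cv2.imread("pics/scene4.png")[130:300,130:330],cv2.imread("pics/top4.png")[115:285,180:380]]); cv2.imwrite("pics/c4.png",cv2.resize(a,None,fx=2,fy=2))
print(robot.read_state()["t"])
E
```

```text
[0.50523945 0.10417784 0.14979848] [0.50535876 0.10413603 0.15      ] [ 0.35123428 -0.59142354 -0.00921885] 14.3417
17.1417
```

View pics/c4.png

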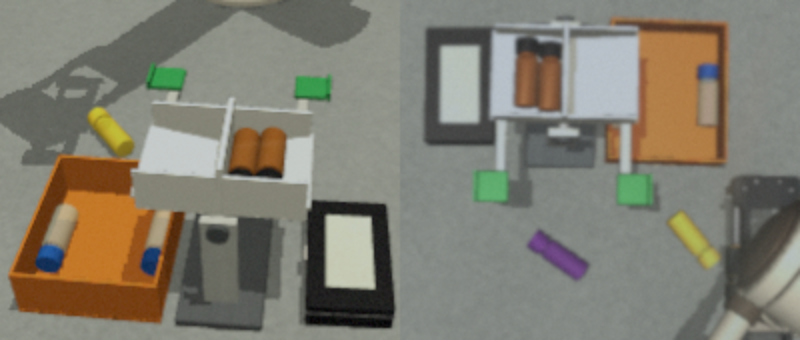

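Tray looks level and both ambers are in place. I'll zoom in on the vial by the tub's near wall before handing in.

```bash
python3 - <<'E'
import cv2
cv2.imwrite("pics/c5.png",cv2.resize(cv2.imread("pics/scene4.png")[195:295,130:230],None,fx=6,fy=6,interpolation=cv2.INTER_CUBIC))
from h import *
T=pose
for t in(-.1,0,.1): print(t,proj("scene",world(pose,[(-.13,.08,.03),(-.13,-.08,.03)],t)).round(1).tolist())
E
```

```text
-0.1 [[284.0, 169.4], [213.0, 171.3]]
0 [[285.4, 172.3], [213.9, 168.5]]
0.1 [[286.3, 175.3], [215.2, 165.7]]
```

View pics/c5.png

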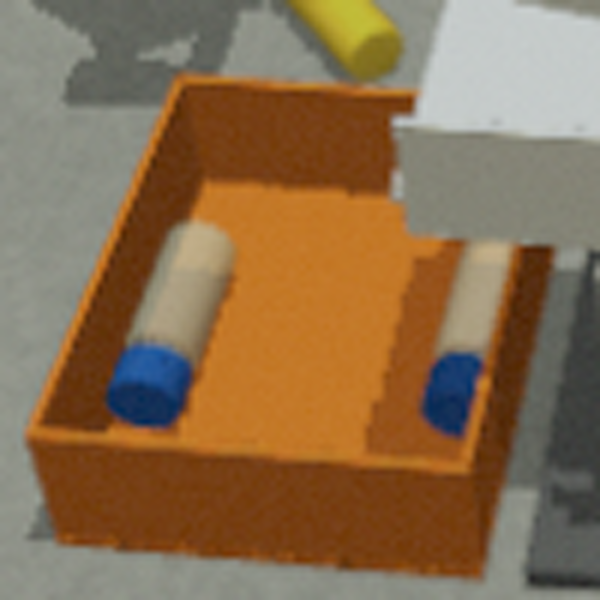

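Both clear vials lie flat on the tub floor inside the walls (caps at 150,385 and 455,390 in the crop). The pads at scene (286,173.5) and (213.5,169) match the start-of-job view, so the tray is level.

```bash
python3 - <<'E'
from bench import robot
print(robot.sign_off(), robot.read_state()["t"])
E
```

```text
the job is handed in; nothing more can be done
the job is handed in; nothing more can be done
```

The job is handed in. The tub stood on the right (−y) side, so I pressed the right green pad with the shut fingers, slowly, to a tilt of about −0.4 rad. Both clear vials rolled into the tub, and I then pressed the left pad down until the tray was level and backed the arm well away.

- **Vials:** the last pictures show both clear vials flat on the tub floor, inside its walls. Both amber vials are still in their bay.
- **Tray:** it is level to within a few hundredths of a radian, with the pads within about 1 px of where they were at the start.
- **Tub and slide case:** neither has visibly moved.
- **Time:** about 17 s of the 42 s had been used just before I handed in.
- **Check that disagreed:** the tilt read from the picture was −0.40 rad, against −0.43 from the finger position. Both are beyond the 0.3 rad needed.

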